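# Put the hall lanterns away after a power cut

## Task

The power is back, so tidy the four pop-up lanterns on the hall console: the ones left pulled up have been used, so push their caps fully shut and stand one centred on each round pad of the charging board; the ones that are still shut were not needed, so stand one in each compartment of the storage box, still shut. Set them down upright without dropping or knocking any over, and do not disturb the lamp, the books with the bird planter or the key bowl.

Things in the scene. Friction and masses are not known exactly. Their poses are not given: they have to be found in the camera images.
- lantern_a_mid (a point): One of four identical grey pop-up lanterns, upright cylinders 56 mm across, about 0.2 kg: fixed housing 0 to 52 mm up, then a sliding cap 27 mm tall, also 56 mm across, on a white column 47 mm across that shows when the cap is up. 80 mm tall shut, 104 to 110 mm pulled up. This point: on the axis, 40 mm above the underside, fixed to the housing; z up the axis.
- lantern_a_crown (a point): Centre of the flat top of that lantern's cap (moves with the cap): 40 mm above its _mid point when shut, up to 70 mm when pulled up.
- lantern_a_top (a joint): How far that lantern's cap is pulled up, in m: 0 shut (cap on the housing), 0.030 at its upper stop. It stays where it is left: pushing the cap down or drawing it up takes about 5 N (a little more when fast), so a lantern can be carried by its cap.
- lantern_b_mid (a point): Another lantern, just like lantern_a; the same point, 40 mm above its underside on its axis.
- lantern_b_crown (a point): Centre of the top of that lantern's cap.
- lantern_b_top (a joint): The same for this lantern: 0 shut, 0.030 fully up.
- lantern_c_mid (a point): Another lantern, just like lantern_a; the same point, 40 mm above its underside on its axis.
- lantern_c_crown (a point): Centre of the top of that lantern's cap.
- lantern_c_top (a joint): The same for this lantern: 0 shut, 0.030 fully up.
- lantern_d_mid (a point): Another lantern, just like lantern_a; the same point, 40 mm above its underside on its axis.
- lantern_d_crown (a point): Centre of the top of that lantern's cap.
- lantern_d_top (a joint): The same for this lantern: 0 shut, 0.030 fully up.
- pad_near (a point): Centre of the top of one of two round black charging pads, 80 mm across and flat, on a light wooden charging board 220 x 110 x 10 mm fixed to the table (pads 100 mm apart along its length). z up, x along the board towards pad_far. The pad's surface is 10 mm above the table.
- pad_far (a point): Centre of the top of the other charging pad on the same board.
- slot_near (a point): Centre of the inner floor of one of the two compartments of an open plywood storage box, fixed to the table, 236 x 122 mm outside, 42 mm high, walls and middle divider 6 mm thick. A compartment is about 109 x 110 mm inside; its floor is 6 mm above the table. x along the box towards slot_far, z up.
- slot_far (a point): Centre of the inner floor of the other compartment.
- shade_edge (a point): The point of the lamp shade's lower rim that faces the robot, 250 mm above the table. Table lamp, loose, 2.6 kg: black wicker base 134 mm across; linen drum shade 340 mm across at this rim, rising 210 mm from it. The lamp's axis lies at x +148, y +84 mm from here. One lantern stands under this point, within about 25 mm of it: no room for a hand straight above it.
- books: Bystander: two books lying flat, 130 x 195 x 38 mm together. Origin at the centre of the underside.
- planter: Bystander: white ceramic bird planter with greenery on the books, about 110 mm tall. Origin at the centre of its underside.
- bowl: Bystander: empty blue key bowl, 116 mm across, 42 mm tall. Origin at the centre of its underside.
Things that resemble listed ones, but are neither listed nor needed, are in the scene too. What is shaped like the part that bears lantern_a_mid but yellow is not meant.

How it is judged (in metres and radians):
At the end, for the whole second after the job is handed in: The two lanterns that began pulled up (a, b) stand on the two pads, one each, within 14 mm of its centre; the two that began shut (c, d) stand on the box floor, one per compartment. All are shut (cap within 4 mm), upright within 0.1 rad, at rest and released ((((horizontal distance between lantern_a_mid and pad_near below 0.014 m and z of lantern_a_mid in the frame of pad_near between 0.036 and 0.044 m) and (horizontal distance between lantern_b_mid and pad_far below 0.014 m and z of lantern_b_mid in the frame of pad_far between 0.036 and 0.044 m)) or ((horizontal distance between lantern_b_mid and pad_near below 0.014 m and z of lantern_b_mid in the frame of pad_near between 0.036 and 0.044 m) and (horizontal distance between lantern_a_mid and pad_far below 0.014 m and z of lantern_a_mid in the frame of pad_far between 0.036 and 0.044 m))) and (((horizontal distance between lantern_c_mid and slot_near below 0.042 m and z of lantern_c_mid in the frame of slot_near below 0.045 m) and (horizontal distance between lantern_d_mid and slot_far below 0.042 m and z of lantern_d_mid in the frame of slot_far below 0.045 m)) or ((horizontal distance between lantern_d_mid and slot_near below 0.042 m and z of lantern_d_mid in the frame of slot_near below 0.045 m) and (horizontal distance between lantern_c_mid and slot_far below 0.042 m and z of lantern_c_mid in the frame of slot_far below 0.045 m))) and value of joint each of lantern_a_top, lantern_b_top, lantern_c_top, lantern_d_top below 0.004 m and angle between each of lantern_a_mid, lantern_b_mid, lantern_c_mid, lantern_d_mid's own z axis and vertical below 0.1 rad and linear speed of each of lantern_a, lantern_b, lantern_c, lantern_d below 0.02 m/s); the robot touches nothing.
It fails at once if a lantern is dropped, thrown or knocked over (it moves faster than 0.6 m/s while no finger holds it) ((linear speed of lantern_a above 0.6 m/s and contact force between the fingers and lantern_a below 0.05 N) or (linear speed of lantern_b above 0.6 m/s and contact force between the fingers and lantern_b below 0.05 N) or (linear speed of lantern_c above 0.6 m/s and contact force between the fingers and lantern_c below 0.05 N) or (linear speed of lantern_d above 0.6 m/s and contact force between the fingers and lantern_d below 0.05 N)).
It fails at once if the lamp is shifted by more than 20 mm or tipped by more than 0.12 rad (distance of shade_edge from where it was at the start of the episode above 0.02 m or angle between shade_edge's own z axis and vertical above 0.12 rad).
It fails at once if the books, the bird planter or the key bowl is shifted by more than 20 mm (distance of any of books, planter, bowl from where it was at the start of the episode above 0.02 m).
It also fails if it takes over 72 s, if anything falls off the work surface, if the arm or the gripper's body presses on something with over 40 N, if the wrist force passes 120 N, or if a joint passes its speed limit or range.

## Robot

A 6-joint arm with a two-finger parallel gripper is mounted at the origin on the work surface. World frame = base frame: x ahead of the robot, y to its left, z up, the work surface at z = 0. Lengths are in mm, angles in degrees, forces in N, time in s.
With the tool pointing down it reaches from about 300 to 850 mm from the base axis. Payload 4.2 kg.
Tool frame: the origin (TCP) lies at the very end of the fingers, on their centre line; the grasp point (between the pads) lies 19 mm behind it (env.grip_depth is the distance from the TCP to the grasp point, in mm); z points along the fingers, y is the line along which they close (so a half turn about z gives the same grasp; the last joint's range is limited). The gripper opens to 91 mm and grips with 3 to 60 N. Pads are 32 mm wide; open, the fingers measure 118 mm over their backs; the gripper's body (76 mm by 178 mm) begins 60 mm behind the grasp point.
Start: joints at [63.77, 18.312, 89.639, -0, 72.044, -1.146], TCP at [243.774, 520.785, 213.976] pointing down, gripper open.
Joint ranges: [-177.97, 177.97], [-48.28, 115.42], [12.27, 149.76], [-77.06, 257.06], [2.81, 150.46], [-146.56, 146.56]. Speed limits (degrees/s): [147.25, 147.25, 180, 180, 180, 180].

## Interface

Orientations are given as [roll, pitch, yaw] about the fixed x, y, z axes, in that order (R = Rz(yaw) Ry(pitch) Rx(roll)).
In Python, from workcell import env, cams gives the robot as it stands.
- The arm moves only by the tool apply_moves, never from a script. Its argument "deltas" is a list of rows, each a list of 5 numbers: the shift along the tool's x, y, z in m, then the turn about the tool's z in rad, then the opening, from -1 (shut) to 1 (fully open), so that 0 is half open. In form: [[tx, ty, tz, roll, gripper], ...]. A call has 1 to 5 rows; each row is the pose to reach, as a shift and turn from the pose commanded when the call began, along the tool's axes at that moment; what a row does not reach only later rows make up. A row lasts 1/10 s, in which the tool goes at most 50 mm and 8.59 degrees, less where a joint would pass 70% of its speed; a pose out of reach is approached as far as the arm can. A call with a gripper value outside its range is refused whole. The fingers move at their own pace and stop on an object; "grip_force" is the grip in N (left out, the last holds). Time passes only in rows, so rows that repeat a pose let the fingers close. It gives the time, the measured TCP pose, the force, the opening and the grip force at its end, in the units of the state.
- env.state(): the state, without advancing time (a new reading comes with each control period).
- cams.grab_frame(name): name is "scene" or "top"; returns the picture (384x512x3 uint8, blue, green, red); there is no depth.
- cams.get_calibration(name): a dict with "mtx" (3x3 intrinsics, pixels), "k1" (the pictures are not rectified: a ray, as slopes to the right and down, at radius r is drawn at 1 + k1 r^2 times it, then the intrinsics apply), "eye" and "attitude" of the camera in the world. Camera axes: x right, y down, z forward; pixel columns grow to the right and rows downward; lengths in mm; the calibration is good to about 2 mm. A picture is of the moment at which its call begins. get_calibration takes no time and is no camera call.
- env.job_done(): hands the job in; it is judged then, once.
The state is a dict: "time_s": time; "qpos": joint angles; "qvel": joint speeds; "effort": joint torques, N m; "ee_pos": TCP position; "ee_rot": TCP orientation; "force": force on the tool from outside, world axes, zero at the start; "torque": the same for the moment, N m; "gripper_width": finger opening in mm; "gripper_force": force on a finger pad.
Only numpy, scipy, OpenCV 4.12 (cv2) and the standard library are available. Lean on these libraries where they do the work, as an engineer would, in place of code of your own. Each camera call takes 0.05 s, during which the arm holds its last target. There are 200 camera calls.

## Working session

There is one attempt and no reset: what is moved stays moved. The work goes in short steps, Python scripts to look and compute and a tool call to move; the robot and the scene stay as the last step left them, time stands still between calls to the robot, and variables do not carry over. Pictures are saved under pics/ and viewed, at most 10 in all, crops included, and the job is handed in when it is done.

Besides the shell and the picture viewer there is one more tool, called after "Emit:" by a JSON object that holds its "name" and its "arguments", one argument or row to a line. apply_moves: Moves the arm, as the interface text tells. Its arguments: {"type":"object","properties":{"deltas":{"type":"array"},"grip_force":{"type":"number"}},"required":["deltas"]}

```bash
ls; mkdir -p pics
python3 - <<'E'
from workcell import env,cams
import cv2,numpy as np
for n in("scene","top"):
    im=cams.grab_frame(n); cv2.imwrite(f"pics/{n}0.png",im); print(n,cams.get_calibration(n))
s=env.state(); print(s['ee_pos'],s['ee_rot'],s['gripper_width'],s['time_s'])
E
```

```text
pics
scene {'mtx': array([[348.14639189,   0.        , 257.16394381],
       [  0.        , 348.14639189, 194.10799533],
       [  0.        ,   0.        ,   1.        ]]), 'k1': -0.029376713569762413, 'eye': array([ 958.18797846, -437.5617811 ,  876.61434437]), 'attitude': array([-143.06102421,    0.43532059,   41.07337433])}
top {'mtx': array([[386.23608805,   0.        , 250.22101951],
       [  0.        , 386.23608805, 202.6527058 ],
       [  0.        ,   0.        ,   1.        ]]), 'k1': -0.13430118925497608, 'eye': array([ 397.40435363,  -39.27882949, 1267.24294862]), 'attitude': array([-170.3197452 ,    1.00190266,  -90.20734563])}
[243.56119974 520.36996687 213.19713777] [-1.79907756e+02 -1.53929160e-03  1.54915195e+02] 91.32417781395667 0.1
```

View pics/scene0.png

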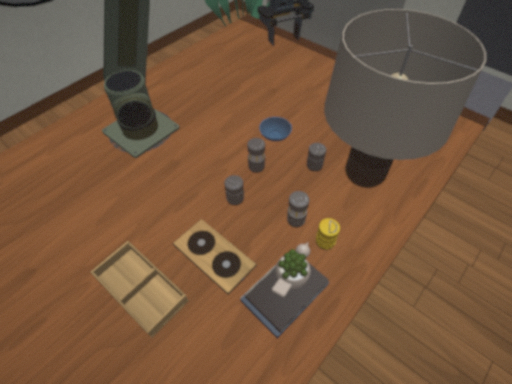

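View pics/top0.png

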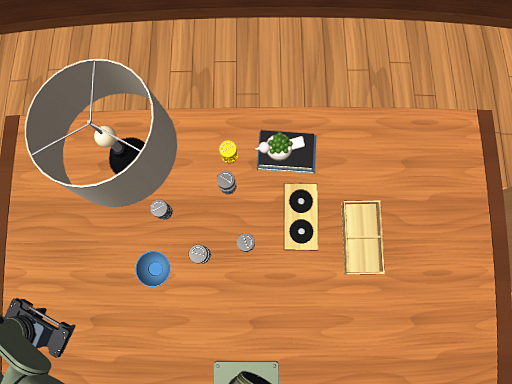

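The scene view shows grey lanterns at (257,155), (298,208), (234,190) and (316,157), the last by the shade. A yellow lookalike stands at (328,233), and the dark lamp base (368,165) is the other thing to rule out. The first two look tall, with a white band. In the top view they are at (200,254), (227,182), (246,242) and (161,209). The pads are at (301,201) and (301,231), the box at (363,238), and the bowl at (153,268). Next I'll check the choice in one crop and measure.

```bash
cat > h.py <<'E'
import numpy as np,cv2
from scipy.spatial.transform import Rotation as R
from workcell import env,cams
C={n:cams.get_calibration(n) for n in("scene","top")}
def Rot(n): return R.from_euler('xyz',C[n]['attitude'],degrees=True).as_matrix()
def dist(n): return np.array([C[n]['k1'],0,0,0,0.])
def ray(n,p):
    q=cv2.undistortPoints(np.array([[p]],float),C[n]['mtx'],dist(n))[0,0]
    return Rot(n)@np.array([q[0],q[1],1.])
def plane(n,p,z):
    d=ray(n,p);e=C[n]['eye'];return e+d*(z-e[2])/d[2]
def proj(n,X):
    Rm=Rot(n).T;return cv2.projectPoints(np.array([X],float),cv2.Rodrigues(Rm)[0],-Rm@C[n]['eye'],C[n]['mtx'],dist(n))[0][0,0]
def tri(ps):
    A=np.zeros((3,3));b=np.zeros(3);L=[]
    for n,p in ps.items():
        d=ray(n,p);d/=np.linalg.norm(d);P=np.eye(3)-np.outer(d,d);A+=P;b+=P@C[n]['eye']
    X=np.linalg.solve(A,b);return X,[np.round(proj(n,X)-p,1) for n,p in ps.items()]
E
python3 - <<'E'
from h import *
s=cv2.imread('pics/scene0.png');t=cv2.imread('pics/top0.png')
a=cv2.resize(s[120:260,200:350],None,fx=4,fy=4,interpolation=cv2.INTER_CUBIC)
b=cv2.resize(t[160:280,130:275],None,fx=4,fy=4,interpolation=cv2.INTER_CUBIC)
cv2.imwrite('pics/crop_s.png',a);cv2.imwrite('pics/crop_t.png',b)
for nm,ps,pt in [("L1",(257,155),(200,254)),("L2",(298,208),(227,182)),("L3",(234,190),(246,242)),("L4",(316,157),(161,209))]:
    print(nm,tri({"scene":ps,"top":pt}))
    print(plane("top",pt,80))
for p in [(301,201),(301,231)]: print("pad top",plane("top",p,10))
for p in [(202,242),(227,264)]: print("pad sc",plane("scene",p,10))
hsv=cv2.cvtColor(t,cv2.COLOR_BGR2HSV)
# grey blobs
m=((hsv[...,1]<50)&(hsv[...,2]>50)&(hsv[...,2]<235)).astype(np.uint8);
n,l,st,c=cv2.connectedComponentsWithStats(m[160:280,130:275])
print([(st[i].tolist(),(c[i]+[130,160]).round(1).tolist()) for i in range(1,n) if st[i][4]>60])
E
```

```text
L1 (array([443.12939871, 140.47175541,  56.04146594]), [array([-0.5,  0.1]), array([-0.4, -0.4])])
[441.10198177 135.55932711  80.        ]
L2 (array([671.25152083,  56.10101394,  64.06463922]), [array([-0.5,  0.1]), array([-0.3, -0.3])])
[666.58204695  53.75221446  80.        ]
L3 (array([479.91547169,  -4.8120171 ,  45.92122045]), [array([-0.,  0.]), array([-0., -0.])])
[477.55913307  -5.84390481  80.        ]
L4 (array([587.22635836, 270.84388708,  42.13158337]), [array([ 0.1, -0. ]), array([0.1, 0.1])])
[581.62461766 261.53573054  80.        ]
pad top [ 616.40694635 -185.93842266   10.        ]
pad top [ 517.01353166 -183.50160282   10.        ]
pad sc [ 518.23235103 -180.36769797   10.        ]
pad sc [ 618.90525892 -182.76773738   10.        ]
[([0, 0, 45, 44, 1311], [147.1, 177.0]), ([87, 11, 19, 23, 305], [226.0, 181.4]), ([21, 40, 21, 20, 269], [160.1, 209.0]), ([107, 74, 17, 18, 236], [245.1, 242.3]), ([59, 85, 22, 18, 287], [199.0, 254.0])]
```

View pics/crop_s.png

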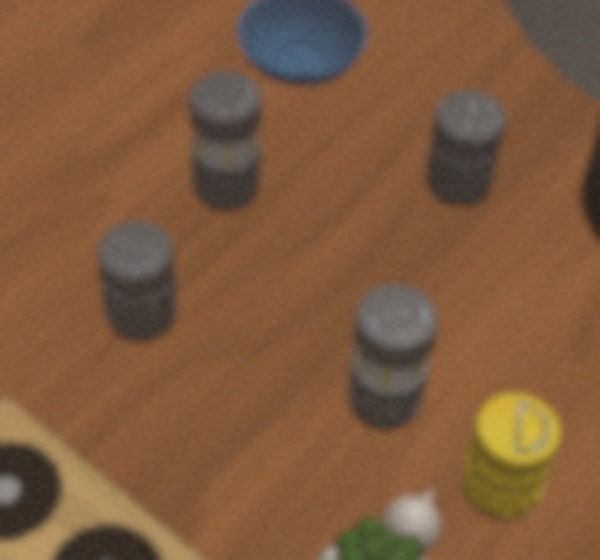

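View pics/crop_t.png

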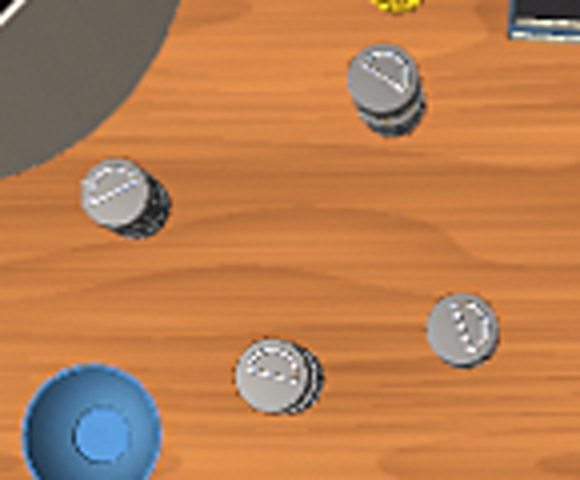

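The crop confirms it. L1 (257,155) and L2 (298,208) are pulled up, with a pale band showing. L3 (234,190) and L4 (316,157) are shut. The yellow one is rejected. Next I need exact positions, plus the shade rim.

Run:
```python
from h import *
from scipy.optimize import least_squares
s=cv2.imread('pics/scene0.png');t=cv2.imread('pics/top0.png')
for nm,a,b in [("L1",(225,97),(271,376)),("L2",(397,318),(384,79)),("L3",(137,250),(462,330)),("L4",(470,117),(116,193))]:
    ps=np.array(a)/4+[199.6,119.6];pt=np.array(b)/4+[129.6,159.6]
    X,r=tri({"scene":ps,"top":pt});print(nm,X.round(1),r)
# pads: dark blobs
for n,im,win,area in [("top",t,(280,325,180,255),0),("scene",s,(175,255,225,290),0)]:
    x0,x1,y0,y1=win;g=im[y0:y1,x0:x1].max(2);m=(g<80).astype(np.uint8)
    for c in cv2.findContours(m,cv2.RETR_EXTERNAL,cv2.CHAIN_APPROX_NONE)[0]:
        if cv2.contourArea(c)>100:
            e=cv2.fitEllipse(cv2.convexHull(c));p=np.array(e[0])+[x0,y0];print("pad",n,p.round(1),plane(n,p,10).round(1),np.round(e[1],1))
# box outline
hsv=cv2.cvtColor(t,cv2.COLOR_BGR2HSV)
print("wood hsv",hsv[220,350],hsv[190,311],hsv[330,400])
m=((hsv[...,2]>150)&(hsv[...,1]<130)&(hsv[...,0]>15)&(hsv[...,0]<30)).astype(np.uint8);m[:,:330]=0;m[:,400:]=0;m[:180]=0;m[300:]=0
m=cv2.morphologyEx(m,cv2.MORPH_CLOSE,np.ones((9,9)))
c=max(cv2.findContours(m,0,2)[0],key=cv2.contourArea);q=cv2.boxPoints(cv2.minAreaRect(c));print("box px",q.round(1).tolist())
for p in q: print(plane("top",p,42).round(0),plane("top",p,0).round(0))
# shade: big grey blob
m=((hsv[...,1]<60)&(hsv[...,2]>50)&(hsv[...,2]<235)).astype(np.uint8);m[230:]=0;m[:,185:]=0
m=cv2.morphologyEx(m,cv2.MORPH_OPEN,np.ones((3,3)))
c=max(cv2.findContours(m,0,1)[0],key=cv2.contourArea)[:,0,:]
P=np.array([plane("top",p+0.0,250)[:2] for p in c])
cen0=np.array([733,349.])
f=None
cen=cen0
for k in range(5):
    d=P-cen;a=np.degrees(np.arctan2(*(d@np.array([[-148,84],[-84,-148]])/170).T[::-1]))
    rr=np.hypot(*d.T);sel=(abs(a)<50)&(rr>150)
    cen=least_squares(lambda q:np.hypot(*(P[sel]-q).T)-170,cen,loss='soft_l1').x
r=np.hypot(*(P[sel]-cen).T)-170
print("lamp axis",cen,"edge",cen-[148,84],sel.sum(),r.std(),r.min(),r.max())
```

```text
L1 [441.5 139.9 106. ] [array([-0.1,  0. ]), array([-0., -0.])]
L2 [669.9  56.8 105.1] [array([-0.3,  0.1]), array([-0.2, -0.2])]
L3 [478.   -2.1  79.4] [array([-0.4,  0.1]), array([-0.3, -0.2])]
L4 [585.7 269.8  79.4] [array([-0.1,  0. ]), array([-0.1, -0.1])]
pad top [300.9 231. ] [ 516.9 -183.1   10. ] [22.7 23.4]
pad top [300.5 200.8] [ 617.1 -184.1   10. ] [22.3 23. ]
pad scene [226. 264.] [ 616.9 -184.6   10. ] [24.1 26.7]
pad scene [201.  242.3] [ 516.8 -183.1   10. ] [21.7 25.9]
wood hsv [ 24  86 251] [ 22 109 247] [ 13 168 225]
box px [[340.20001220703125, 202.0], [380.0, 199.8000030517578], [384.1000061035156, 273.0], [344.3999938964844, 275.20001220703125]]
[ 607. -309.   42.] [ 614. -319.    0.]
[ 613. -441.   42.] [ 621. -455.    0.]
[ 378. -442.   42.] [ 377. -456.    0.]
[ 373. -314.   42.] [ 372. -323.    0.]
  ret = _var(a, axis=axis, dtype=dtype, out=out, ddof=ddof,
  arrmean = um.true_divide(arrmean, div, out=arrmean,
  ret = ret.dtype.type(ret / rcount)
Traceback (most recent call last):
ValueError: zero-size array to reduction operation minimum which has no identity
```

Run:
```python
from h import *
from scipy.optimize import least_squares
t=cv2.imread('pics/top0.png')
hsv=cv2.cvtColor(t,cv2.COLOR_BGR2HSV)
# not-wood mask: shade edge facing the lanterns, found by scanning rays from shade body outwards
c0=np.array([104.,132.]);pts=[]
m=(hsv[...,1]<90)
for a in np.arange(15,90,3):
    d=np.array([np.cos(np.radians(a)),np.sin(np.radians(a))])
    for r in np.arange(95,45,-0.25):
        p=c0+d*r;
        if m[int(round(p[1])),int(round(p[0]))] and m[int(round(p[1]-2*d[1])),int(round(p[0]-2*d[0]))]:pts.append(p);break
pts=np.array(pts);print(pts.round(0).tolist())
P=np.array([plane("top",p,250)[:2] for p in pts])
f=least_squares(lambda q:np.hypot(*(P-q).T)-170,[733,349],loss='soft_l1',f_scale=2)
print("axis",f.x,"edge",f.x-[148,84],f.fun.round(1))
f2=least_squares(lambda q:np.hypot(*(P-q[:2]).T)-q[2],[733,349,170],loss='soft_l1',f_scale=2);print(f2.x)
# base dark ellipse in scene
s=cv2.imread('pics/scene0.png');print(proj("scene",[733,349,0]),proj("scene",[585,265,250]))
L4=np.array([585.7,269.8]);u=-np.array([148,84])/170.2;d=L4-f.x;print("L4 radial outside rim",d@u-170,"tang",d@np.array([-u[1],u[0]]))
```

```text
[[175.0, 151.0], [175.0, 155.0], [174.0, 159.0], [173.0, 163.0], [171.0, 166.0], [170.0, 170.0], [168.0, 174.0], [166.0, 177.0], [164.0, 180.0], [161.0, 184.0], [158.0, 186.0], [156.0, 189.0], [164.0, 206.0], [160.0, 209.0], [156.0, 212.0], [142.0, 199.0], [139.0, 200.0], [135.0, 202.0], [131.0, 203.0], [127.0, 204.0], [124.0, 205.0], [120.0, 205.0], [116.0, 206.0], [112.0, 206.0], [108.0, 205.0]]
axis [733.27239542 351.16724783] edge [585.27239542 267.16724783] [-2.1 -0.6 -0.3  0.1 -1.5  0.6 -0.   0.9 -0.3  0.1 -0.8 -0.2 49.8 49.8
 49.9 -0.4 -0.7  0.5 -0.3 -0.9 -0.  -1.8  0.1  0.1 -1.9]
[727.17278833 346.18374922 163.01942132]
[364.50291054 173.77871248] [323.69204118 106.52876469]
L4 radial outside rim -1.518429260530553 tang -2.0783110236286246
```

```bash
cat >> h.py <<'E'
def go(x,y,z,yaw):
    s=env.state();p=s['ee_pos'];Rm=R.from_euler('xyz',s['ee_rot'],degrees=True).as_matrix()
    d=Rm.T@(np.array([x,y,z])-p)/1000;r=np.radians((s['ee_rot'][2]-yaw+180)%360-180)
    print("at",p.round(1),s['ee_rot'].round(1),"w",round(s['gripper_width'],1),"F",np.round(s['force'],1),"-> shift",d.round(4),"turn",round(r,4),"rows>=",round(max(np.linalg.norm(d)/.05,abs(r)/.15),1),'t',s['time_s'])
E
python3 - <<'E'
from h import *
s=cv2.imread('pics/scene0.png');t=cv2.imread('pics/top0.png')
print("yellow",tri({"scene":(328,228),"top":(228,149)}))
print("bowl",plane("top",(153,268),30),"bird",tri({"scene":(304,250),"top":(263,147)}))
print("books",[plane("top",p,38)[:2].round() for p in [(259,130),(316,134),(314,172),(258,168)]])
go(441.5,140,150,90)
E
```

```text
yellow (array([776.49992465,  51.56542159,  74.74642466]), [array([ 0.1, -0. ]), array([0.1, 0.1])])
bowl [397.66726335 294.72455931  30.        ] bird (array([773.4091219 , -59.65898255, 104.9390284 ]), [array([-0.4,  0.1]), array([-0.2, -0.2])])
books [array([854., -49.]), array([ 839., -240.]), array([ 708., -228.]), array([722., -44.])]
at [243.6 520.4 213.2] [-179.9   -0.   154.9] w 91.3 F [-0.1  0.1 -0.5] -> shift [-0.3405 -0.2605  0.0636] turn 1.133 rows>= 8.7 t 0.1
```

Emit:
{"name": "apply_moves", "arguments": {
  "deltas": [
    [-0.034,-0.026,0,0.14,-1],
    [-0.068,-0.052,0,0.28,-1],
    [-0.102,-0.078,0,0.42,-1],
    [-0.136,-0.104,0,0.56,-1],
    [-0.17,-0.13,0,0.7,-1]
  ],
  "grip_force": 15
}}

```text
time_s: 0.6
ee_pos: [342.9, 329.3, 213.7]
ee_rot: [-180.0, 0.0, 114.5]
force: [-0.1, 0.0, 0.3]
gripper_width: 54.1
gripper_force: 0.0
```

```bash
python3 -c "
from h import *
go(441.5,140,150,90)"
```

```text
at [342.9 329.3 213.7] [-180.     0.   114.5] w 54.1 F [-0.1  0.   0.3] -> shift [-0.2131  0.0112  0.0637] turn 0.4278 rows>= 4.5 t 0.6
```

Emit:
{"name": "apply_moves", "arguments": {
  "deltas": [
    [-0.045,0.002,0.01,0.1,-1],
    [-0.09,0.005,0.02,0.2,-1],
    [-0.135,0.007,0.035,0.3,-1],
    [-0.18,0.009,0.05,0.428,-1],
    [-0.213,0.0112,0.064,0.428,-1]
  ]
}}

```text
time_s: 1.1
ee_pos: [442.6, 140.0, 149.2]
ee_rot: [-180.0, 0.0, 90.1]
force: [0.9, 0.3, 0.5]
gripper_width: 14.0
gripper_force: 0.0
```

```bash
python3 -c "
from h import *
go(441.5,140,150,90)
im=cams.grab_frame('scene');cv2.imwrite('pics/scene1.png',cv2.resize(im[:260],None,fx=1.5,fy=1.5))"
```

```text
at [442.6 140.  149.2] [-180.     0.    90.1] w 14.0 F [0.9 0.3 0.5] -> shift [ 0.     -0.0011 -0.0008] turn 0.0016 rows>= 0.0 t 1.1
```

View pics/scene1.png

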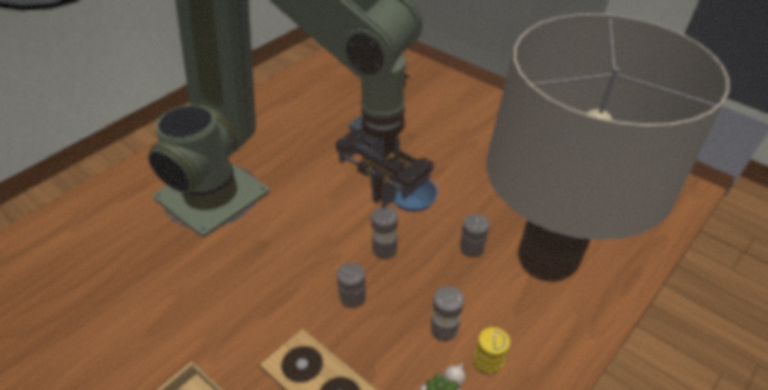

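The picture shows the closed fingers above L1's cap at (383,215). The wide gripper bar is thin, and the wrist column above it is about 70–80 mm across. That means the bar can pass under the shade rim while the column stays outside. Next I'll press L1's cap shut.

Emit:
{"name": "apply_moves", "arguments": {
  "deltas": [
    [0,-0.001,0.01,0,-1],
    [0,-0.001,0.025,0,-1],
    [0,-0.001,0.038,0,-1],
    [0,-0.001,0.046,0,-1],
    [0,-0.001,0.052,0,-1]
  ]
}}

```text
time_s: 1.65
ee_pos: [440.4, 143.1, 97.7]
ee_rot: [-179.9, -0.0, 90.4]
force: [-1.6, -0.6, 5.2]
gripper_width: 0.5
gripper_force: 2.4
```

Emit:
{"name": "apply_moves", "arguments": {
  "deltas": [
    [0,0,0.006,0,-1],
    [0,0,0.011,0,-1],
    [0,0,0.015,0,-1],
    [0,0,0.0175,0,-1],
    [0,0,0.0175,0,-1]
  ]
}}

```text
time_s: 2.15
ee_pos: [441.1, 142.7, 80.6]
ee_rot: [-180.0, -0.0, 90.3]
force: [-2.6, 2.5, 5.7]
gripper_width: 0.5
gripper_force: 2.8
```

```bash
python3 -c "
from h import *
go(670,57,150,90)
for z in (149,228,250,275,300,330,360): print(z,((proj('scene',[442,140,z])+.5)*1.5-.5).round())"
```

```text
at [441.1 142.7  80.6] [-180.    -0.    90.3] w 0.5 F [-2.6  2.5  5.7] -> shift [-0.0867  0.2285 -0.0695] turn 0.0046 rows>= 5.1 t 2.15
149 [384. 201.]
228 [383. 170.]
250 [383. 161.]
275 [383. 150.]
300 [383. 138.]
330 [383. 124.]
360 [383. 109.]
```

Emit:
{"name": "apply_moves", "arguments": {
  "deltas": [
    [0,0,-0.03,0,-1],
    [0,0,-0.069,0,-1],
    [-0.02,0.05,-0.069,0,-1],
    [-0.035,0.095,-0.069,0.005,-1],
    [-0.05,0.14,-0.069,0.005,-1]
  ]
}}

```text
time_s: 2.65
ee_pos: [583.7, 92.1, 149.8]
ee_rot: [179.9, 0.0, 90.0]
force: [0.1, -0.1, 0.9]
gripper_width: 0.4
gripper_force: 0.0
```

Emit:
{"name": "apply_moves", "arguments": {
  "deltas": [
    [-0.018,0.044,0,0,-1],
    [-0.034,0.085,0,0,-1],
    [-0.034,0.087,0,0,-1],
    [-0.034,0.087,0,0,-1]
  ]
}}

```text
time_s: 3.05
ee_pos: [668.9, 58.3, 147.9]
ee_rot: [-179.9, 0.0, 89.9]
force: [0.3, -0.3, -0.7]
gripper_width: 0.6
gripper_force: 0.0
```

```bash
python3 -c "
from h import *
go(670,57,98,90)"
```

```text
at [668.9  58.3 147.9] [-179.9    0.    89.9] w 0.6 F [ 0.3 -0.3 -0.7] -> shift [-0.0012  0.0012  0.0499] turn -0.0011 rows>= 1.0 t 3.05
```

Press L2, then lift.

Emit:
{"name": "apply_moves", "arguments": {
  "deltas": [
    [-0.001,0.001,0.015,0,-1],
    [-0.001,0.001,0.03,0,-1],
    [-0.001,0.001,0.04,0,-1],
    [-0.001,0.001,0.047,0,-1],
    [-0.001,0.001,0.053,0,-1]
  ]
}}

```text
time_s: 3.55
ee_pos: [668.9, 58.5, 97.1]
ee_rot: [180.0, -0.0, 90.0]
force: [-1.9, 1.4, 5.1]
gripper_width: 0.7
gripper_force: 2.4
```

Emit:
{"name": "apply_moves", "arguments": {
  "deltas": [
    [0,0,0.005,0,-1],
    [0,0,0.009,0,-1],
    [0,0,0.0125,0,-1],
    [0,0,0.0155,0,-1],
    [0,0,0.0155,0,-1]
  ]
}}

```text
time_s: 4.05
ee_pos: [669.1, 58.2, 80.7]
ee_rot: [-180.0, -0.0, 90.0]
force: [-1.7, 0.8, 4.7]
gripper_width: 0.8
gripper_force: 2.2
```

Emit:
{"name": "apply_moves", "arguments": {
  "deltas": [
    [0,0,-0.03,0,0],
    [0,0,-0.06,0,1],
    [0,0,-0.06,0,1],
    [0,0,-0.06,0,1],
    [0,0,-0.06,0,1]
  ]
}}

```text
time_s: 4.55
ee_pos: [668.7, 57.8, 139.2]
ee_rot: [-179.9, 0.0, 90.0]
force: [-0.4, 0.3, 0.1]
gripper_width: 37.4
gripper_force: 0.0
```

Run:
```python
from h import *
go(670,57,98,90)
im=cams.grab_frame('scene');cv2.imwrite('pics/scene2.png',cv2.resize(im[80:260,180:380],None,fx=3,fy=3,interpolation=cv2.INTER_CUBIC))
```

```text
at [668.7  57.8 139.2] [-179.9    0.    90. ] w 37.4 F [-0.4  0.3  0.1] -> shift [-0.0008  0.0013  0.0412] turn -0.0001 rows>= 0.8 t 4.55
```

View pics/scene2.png

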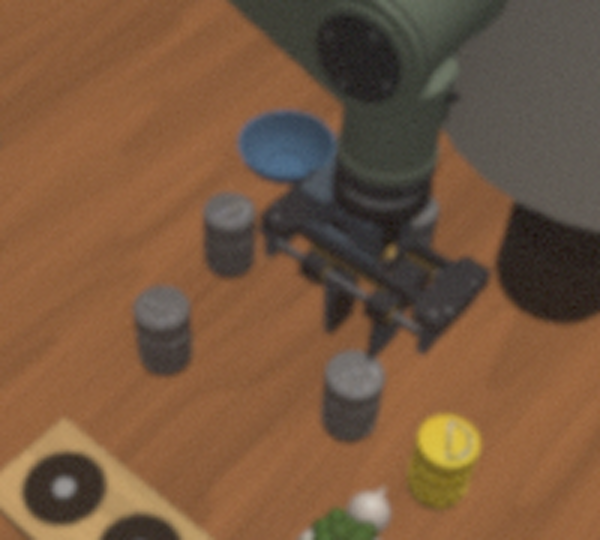

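L1 at crop (229,235) and L2 at (352,395) are both shut and standing. Next, grasp L2.

Emit:
{"name": "apply_moves", "arguments": {
  "deltas": [
    [0,0,0,0,1],
    [0,0,0,0,1],
    [0,0,0,0,1],
    [0,0,0,0,1]
  ]
}}

```text
time_s: 5.0
ee_pos: [669.4, 58.0, 140.8]
ee_rot: [-180.0, -0.0, 90.0]
force: [-0.2, 1.4, 0.1]
gripper_width: 73.7
gripper_force: 0.0
```

Run:
```python
from h import *
for n,p in (("L1",(229,212)),("L2",(353,376)),("L3",(163,306))): print(n,plane('scene',np.array(p)/3+[179.7,79.7],80).round(1))
go(670,57,21,90)
```

```text
L1 [443.6 138.2  80. ]
L2 [670.3  54.6  80. ]
L3 [478.5   0.   80. ]
at [669.4  58.  140.8] [-180.   -0.   90.] w 73.7 F [-0.2  1.4  0.1] -> shift [-0.001   0.0006  0.1198] turn 0.0 rows>= 2.4 t 5.0
```

Emit:
{"name": "apply_moves", "arguments": {
  "deltas": [
    [-0.002,0.001,0.02,0,1],
    [-0.002,0.001,0.045,0,1],
    [-0.002,0.001,0.075,0,1],
    [-0.002,0.001,0.105,0,1],
    [-0.002,0.001,0.12,0,1]
  ]
}}

```text
time_s: 5.5
ee_pos: [668.8, 55.9, 18.2]
ee_rot: [-179.8, 0.0, 90.0]
force: [-1.0, 0.2, 0.6]
gripper_width: 91.1
gripper_force: 0.0
```

Emit:
{"name": "apply_moves", "arguments": {
  "deltas": [
    [0,0,0,0,-1],
    [0,0,0,0,-1],
    [0,0,0,0,-1],
    [0,0,0,0,-1],
    [0,0,0,0,-1]
  ],
  "grip_force": 20
}}

```text
time_s: 6.0
ee_pos: [670.8, 56.1, 22.3]
ee_rot: [179.9, -0.0, 90.0]
force: [-1.2, 0.4, 4.2]
gripper_width: 55.6
gripper_force: 20.0
```

Emit:
{"name": "apply_moves", "arguments": {
  "deltas": [
    [0,0,0,0,-1],
    [0,0,-0.03,0,-1],
    [0,0,-0.07,0,-1],
    [0,0,-0.1,0,-1],
    [0,0,-0.1,0,-1]
  ]
}}

```text
time_s: 6.5
ee_pos: [673.5, 56.3, 126.0]
ee_rot: [179.4, -0.0, 90.0]
force: [0.6, -0.6, -2.1]
gripper_width: 56.0
gripper_force: 20.0
```

Run:
```python
from h import *
go(617,-184,60,90)
```

```text
at [673.5  56.3 126. ] [179.4  -0.   90. ] w 56.0 F [ 0.6 -0.6 -2.1] -> shift [-0.2403 -0.0571  0.0652] turn -0.0 rows>= 5.1 t 6.5
```

Emit:
{"name": "apply_moves", "arguments": {
  "deltas": [
    [-0.04,-0.01,0,0,-1],
    [-0.088,-0.021,0,0,-1],
    [-0.136,-0.032,0,0,-1],
    [-0.184,-0.044,0,0,-1],
    [-0.22,-0.053,0.01,0,-1]
  ]
}}

```text
time_s: 7.0
ee_pos: [616.4, -166.7, 110.2]
ee_rot: [180.0, 0.0, 89.9]
force: [0.7, 0.0, -1.2]
gripper_width: 55.7
gripper_force: 20.0
```

Emit:
{"name": "apply_moves", "arguments": {
  "deltas": [
    [-0.015,-0.002,0.015,0,-1],
    [-0.02,-0.003,0.03,0,-1],
    [-0.02,-0.003,0.045,0,-1],
    [-0.02,-0.003,0.045,0,-1],
    [-0.02,-0.003,0.045,0,-1]
  ]
}}

```text
time_s: 7.5
ee_pos: [614.0, -183.1, 64.7]
ee_rot: [-179.9, -0.1, 90.0]
force: [0.3, -0.0, -2.4]
gripper_width: 55.8
gripper_force: 20.0
```

Run:
```python
from h import *
go(617,-184,31.5,90)
```

```text
at [ 614.  -183.1   64.7] [-1.799e+02 -1.000e-01  9.000e+01] w 55.8 F [ 0.3 -0.  -2.4] -> shift [-0.0009  0.0031  0.0331] turn 0.0006 rows>= 0.7 t 7.5
```

Emit:
{"name": "apply_moves", "arguments": {
  "deltas": [
    [-0.001,0.002,0.012,0,-1],
    [-0.001,0.002,0.022,0,-1],
    [-0.001,0.002,0.028,0,-1],
    [-0.001,0.002,0.031,0,-1],
    [-0.001,0.002,0.0325,0,-1]
  ]
}}

```text
time_s: 8.0
ee_pos: [616.3, -184.9, 33.0]
ee_rot: [-180.0, -0.0, 90.0]
force: [0.7, 0.1, -1.5]
gripper_width: 55.8
gripper_force: 20.0
```

Run:
```python
from h import *
go(617,-184,31.5,90)
```

```text
at [ 616.3 -184.9   33. ] [-180.   -0.   90.] w 55.8 F [ 0.7  0.1 -1.5] -> shift [0.0009 0.0007 0.0015] turn 0.0001 rows>= 0.0 t 8.0
```

Emit:
{"name": "apply_moves", "arguments": {
  "deltas": [
    [0,0,0.001,0,-1],
    [0,0,0.002,0,-1],
    [0,0,0.002,0,0.5],
    [0,0,0.002,0,1],
    [0,0,0.002,0,1]
  ]
}}

```text
time_s: 8.5
ee_pos: [616.7, -185.1, 31.7]
ee_rot: [180.0, 0.0, 90.0]
force: [0.1, 0.1, -0.9]
gripper_width: 77.1
gripper_force: 0.0
```

Emit:
{"name": "apply_moves", "arguments": {
  "deltas": [
    [0,0,0,0,1],
    [0,0,-0.03,0,1],
    [0,0,-0.07,0,1],
    [0,0,-0.11,0,1],
    [0,0,-0.12,0,1]
  ]
}}

```text
time_s: 9.0
ee_pos: [619.0, -185.8, 156.8]
ee_rot: [179.5, 0.2, 90.0]
force: [-0.3, -0.1, 1.3]
gripper_width: 91.2
gripper_force: 0.0
```

Run:
```python
from h import *
go(442.5,140,150,90)
```

```text
at [ 619.  -185.8  156.8] [179.5   0.2  90. ] w 91.2 F [-0.3 -0.1  1.3] -> shift [ 0.3258 -0.1766  0.0043] turn -0.0 rows>= 7.4 t 9.0
```

Emit:
{"name": "apply_moves", "arguments": {
  "deltas": [
    [0.04,-0.022,0,0,1],
    [0.084,-0.0455,0,0,1],
    [0.126,-0.068,0,0,1],
    [0.168,-0.091,0,0,1],
    [0.21,-0.114,0,0,1]
  ]
}}

```text
time_s: 9.5
ee_pos: [500.9, 26.4, 150.9]
ee_rot: [-180.0, -0.0, 90.0]
force: [0.9, -0.5, 1.5]
gripper_width: 91.2
gripper_force: 0.0
```

Emit:
{"name": "apply_moves", "arguments": {
  "deltas": [
    [0.043,-0.023,0,0,1],
    [0.085,-0.045,0,0,1],
    [0.116,-0.0615,0,0,1],
    [0.116,-0.0615,0,0,1],
    [0.116,-0.0615,0,0,1]
  ]
}}

```text
time_s: 10.0
ee_pos: [440.6, 141.3, 151.2]
ee_rot: [-180.0, 0.0, 90.1]
force: [0.1, 0.0, -0.2]
gripper_width: 90.7
gripper_force: 0.0
```

Run:
```python
from h import *
go(442.5,139.5,21,90)
```

```text
at [440.6 141.3 151.2] [-180.     0.    90.1] w 90.7 F [ 0.1  0.  -0.2] -> shift [-0.0017  0.0019  0.1302] turn 0.002 rows>= 2.6 t 10.0
```

Emit:
{"name": "apply_moves", "arguments": {
  "deltas": [
    [-0.001,0.0015,0.03,0,1],
    [-0.001,0.0015,0.065,0,1],
    [-0.001,0.0015,0.1,0,1],
    [-0.001,0.0015,0.122,0,1],
    [-0.001,0.0015,0.13,0,1]
  ]
}}

```text
time_s: 10.5
ee_pos: [441.5, 138.3, 19.1]
ee_rot: [-179.7, 0.1, 89.9]
force: [-0.3, 0.2, 0.7]
gripper_width: 91.4
gripper_force: 0.0
```

Emit:
{"name": "apply_moves", "arguments": {
  "deltas": [
    [0,0,0,0,-1],
    [0,0,0,0,-1],
    [0,0,0,0,-1],
    [0,0,0,0,-1],
    [0,0,0,0,-1]
  ],
  "grip_force": 20
}}

```text
time_s: 11.0
ee_pos: [442.6, 140.1, 22.2]
ee_rot: [180.0, -0.0, 90.0]
force: [-0.1, -0.5, 4.6]
gripper_width: 56.0
gripper_force: 20.0
```

Emit:
{"name": "apply_moves", "arguments": {
  "deltas": [
    [0,0,0,0,-1],
    [0,0,-0.03,0,-1],
    [0,0,-0.07,0,-1],
    [0,0,-0.1,0,-1],
    [0,0,-0.1,0,-1]
  ]
}}

```text
time_s: 11.5
ee_pos: [445.2, 140.9, 125.1]
ee_rot: [179.5, -0.2, 90.0]
force: [1.4, 0.7, -2.5]
gripper_width: 56.0
gripper_force: 20.0
```

Run:
```python
from h import *
go(517,-183,65,90)
```

```text
at [445.2 140.9 125.1] [179.5  -0.2  90. ] w 56.0 F [ 1.4  0.7 -2.5] -> shift [-0.3241  0.0712  0.0599] turn 0.0002 rows>= 6.7 t 11.5
```

Emit:
{"name": "apply_moves", "arguments": {
  "deltas": [
    [-0.045,0.01,0,0,-1],
    [-0.093,0.0205,0,0,-1],
    [-0.141,0.031,0,0,-1],
    [-0.189,0.0415,0,0,-1],
    [-0.23,0.0505,0,0,-1]
  ]
}}

```text
time_s: 12.0
ee_pos: [492.1, -92.1, 119.7]
ee_rot: [-179.9, -0.0, 90.0]
force: [0.6, 1.0, -2.5]
gripper_width: 55.9
gripper_force: 20.0
```

Emit:
{"name": "apply_moves", "arguments": {
  "deltas": [
    [-0.045,0.01,0,0,-1],
    [-0.08,0.018,0.02,0,-1],
    [-0.094,0.0215,0.04,0,-1],
    [-0.094,0.0215,0.06,0,-1],
    [-0.094,0.0215,0.06,0,-1]
  ]
}}

```text
time_s: 12.5
ee_pos: [511.0, -183.3, 57.1]
ee_rot: [-179.5, -0.2, 89.9]
force: [-1.0, 0.7, -2.1]
gripper_width: 55.5
gripper_force: 20.0
```

Emit:
{"name": "apply_moves", "arguments": {
  "deltas": [
    [0,0,0.012,0,-1],
    [0,0,0.022,0,-1],
    [0,0,0.028,0,-1],
    [0,0,0.031,0,-1],
    [0,0,0.031,0,-1]
  ]
}}

```text
time_s: 13.0
ee_pos: [514.1, -183.4, 32.0]
ee_rot: [-180.0, -0.0, 90.0]
force: [-4.3, 1.5, 9.1]
gripper_width: 56.1
gripper_force: 20.0
```

Run:
```python
from h import *
go(517,-183,31.5,90)
```

```text
at [ 514.1 -183.4   32. ] [-180.   -0.   90.] w 56.1 F [-4.3  1.5  9.1] -> shift [0.0004 0.0029 0.0005] turn 0.0008 rows>= 0.1 t 13.0
```

Emit:
{"name": "apply_moves", "arguments": {
  "deltas": [
    [0,0,-0.003,0,-1],
    [0,0.0025,-0.003,0,-1],
    [0,0.0025,-0.0025,0,-1],
    [0,0.0025,-0.0015,0,-1],
    [0,0.0025,-0.001,0,-1]
  ]
}}

```text
time_s: 13.5
ee_pos: [517.2, -184.0, 32.1]
ee_rot: [180.0, -0.0, 90.0]
force: [-2.0, 1.0, 8.7]
gripper_width: 55.7
gripper_force: 20.0
```

Run:
```python
from h import *
go(517,-183,31.5,90)
```

```text
at [ 517.2 -184.    32.1] [180.  -0.  90.] w 55.7 F [-2.   1.   8.7] -> shift [ 0.001  -0.0002  0.0006] turn 0.0 rows>= 0.0 t 13.5
```

Emit:
{"name": "apply_moves", "arguments": {
  "deltas": [
    [0,0,-0.001,0,0.4],
    [0,0,-0.001,0,0.7],
    [0,0,-0.001,0,1],
    [0,0,-0.001,0,1],
    [0,0,-0.03,0,1]
  ]
}}

```text
time_s: 14.0
ee_pos: [514.2, -182.9, 58.5]
ee_rot: [-179.5, -0.2, 90.0]
force: [0.5, 0.1, -0.1]
gripper_width: 90.5
gripper_force: 0.0
```

Emit:
{"name": "apply_moves", "arguments": {
  "deltas": [
    [0,0,-0.04,0,1],
    [0,0,-0.08,0,1],
    [0.04,-0.009,-0.09,0,1],
    [0.085,-0.019,-0.09,0,1],
    [0.13,-0.028,-0.09,0,1]
  ]
}}

```text
time_s: 14.5
ee_pos: [488.6, -52.9, 152.0]
ee_rot: [179.9, -0.0, 89.9]
force: [1.1, 1.1, -1.0]
gripper_width: 91.0
gripper_force: 0.0
```

Run:
```python
from h import *
go(478.5,-1,150,90)
```

```text
at [488.6 -52.9 152. ] [179.9  -0.   89.9] w 91.0 F [ 1.1  1.1 -1. ] -> shift [ 0.0519 -0.0102  0.002 ] turn -0.0017 rows>= 1.1 t 14.5
```

Emit:
{"name": "apply_moves", "arguments": {
  "deltas": [
    [0.035,-0.007,0,0,1],
    [0.052,-0.0102,0.01,0,1],
    [0.052,-0.0102,0.04,0,1],
    [0.052,-0.0102,0.08,0,1],
    [0.052,-0.0102,0.11,0,1]
  ]
}}

```text
time_s: 15.0
ee_pos: [478.0, -1.6, 39.9]
ee_rot: [-180.0, -0.0, 90.0]
force: [0.1, -0.5, 1.4]
gripper_width: 91.4
gripper_force: 0.0
```

Emit:
{"name": "apply_moves", "arguments": {
  "deltas": [
    [0,0,0.01,0,1],
    [0,0,0.02,0,1],
    [0,0,0.02,0,-1],
    [0,0,0.02,0,-1],
    [0,0,0.02,0,-1]
  ]
}}

```text
time_s: 15.5
ee_pos: [479.8, -2.1, 22.6]
ee_rot: [179.8, -0.0, 90.0]
force: [0.0, 0.6, -0.5]
gripper_width: 70.0
gripper_force: 0.0
```

Emit:
{"name": "apply_moves", "arguments": {
  "deltas": [
    [0,0,0,0,-1],
    [0,0,0,0,-1],
    [0,0,0,0,-1],
    [0,0,-0.03,0,-1],
    [0,0,-0.07,0,-1]
  ]
}}

```text
time_s: 16.0
ee_pos: [476.7, -1.9, 90.3]
ee_rot: [-179.7, -0.0, 90.0]
force: [1.7, 0.1, -2.8]
gripper_width: 55.9
gripper_force: 20.0
```

Run:
```python
from h import *
go(435,-381,120,90)
```

```text
at [476.7  -1.9  90.3] [-179.7   -0.    90. ] w 55.9 F [ 1.7  0.1 -2.8] -> shift [-0.3791 -0.0419 -0.0295] turn -0.0 rows>= 7.7 t 16.0
```

Emit:
{"name": "apply_moves", "arguments": {
  "deltas": [
    [0,0,-0.045,0,-1],
    [-0.03,-0.0035,-0.06,0,-1],
    [-0.075,-0.008,-0.06,0,-1],
    [-0.12,-0.013,-0.06,0,-1],
    [-0.165,-0.018,-0.06,0,-1]
  ]
}}

```text
time_s: 16.5
ee_pos: [460.1, -168.3, 151.3]
ee_rot: [180.0, -0.0, 90.0]
force: [-0.1, 0.6, -2.7]
gripper_width: 55.8
gripper_force: 20.0
```

Emit:
{"name": "apply_moves", "arguments": {
  "deltas": [
    [-0.045,-0.005,0,0,-1],
    [-0.09,-0.01,0,0,-1],
    [-0.135,-0.015,0,0,-1],
    [-0.18,-0.02,0,0,-1],
    [-0.214,-0.024,0,0,-1]
  ]
}}

```text
time_s: 17.0
ee_pos: [435.9, -383.5, 150.7]
ee_rot: [-180.0, -0.0, 89.9]
force: [0.8, -0.1, -1.6]
gripper_width: 55.7
gripper_force: 20.0
```

Emit:
{"name": "apply_moves", "arguments": {
  "deltas": [
    [0,0,0.02,0,-1],
    [0,0,0.05,0,-1],
    [0,0,0.08,0,-1],
    [0,0,0.1,0,-1],
    [0,0,0.11,0,-1]
  ]
}}

```text
time_s: 17.5
ee_pos: [435.3, -379.8, 38.8]
ee_rot: [-179.8, -0.2, 90.0]
force: [0.1, 0.4, -2.5]
gripper_width: 55.6
gripper_force: 20.0
```

Run:
```python
from h import *
go(435,-381,27,90)
```

```text
at [ 435.3 -379.8   38.8] [-179.8   -0.2   90. ] w 55.6 F [ 0.1  0.4 -2.5] -> shift [-0.0013 -0.0003  0.0118] turn -0.0001 rows>= 0.2 t 17.5
```

Emit:
{"name": "apply_moves", "arguments": {
  "deltas": [
    [0,0,0.005,0,-1],
    [0,0,0.009,0,-1],
    [0,0,0.011,0,-1],
    [0,0,0.0115,0,-1],
    [0,0,0.0115,0,-1]
  ]
}}

```text
time_s: 18.0
ee_pos: [437.1, -381.2, 30.6]
ee_rot: [179.9, 0.0, 90.0]
force: [0.4, 0.3, -2.3]
gripper_width: 55.6
gripper_force: 20.0
```

Emit:
{"name": "apply_moves", "arguments": {
  "deltas": [
    [0,0,0,0,0.4],
    [0,0,0,0,0.5],
    [0,0,0,0,0.5],
    [0,0,-0.02,0,0.5],
    [0,0,-0.05,0,0.5]
  ]
}}

```text
time_s: 18.5
ee_pos: [435.7, -380.1, 79.0]
ee_rot: [-179.8, -0.2, 90.0]
force: [0.1, -0.6, 0.3]
gripper_width: 68.1
gripper_force: 0.0
```

Emit:
{"name": "apply_moves", "arguments": {
  "deltas": [
    [0,0,-0.04,0,0.5],
    [0,0,-0.08,0,1],
    [0.045,0,-0.09,0,1],
    [0.09,0,-0.09,0,1],
    [0.13,0,-0.09,0,1]
  ]
}}

```text
time_s: 19.0
ee_pos: [436.6, -249.6, 170.8]
ee_rot: [179.9, 0.0, 90.0]
force: [0.6, -0.6, 0.4]
gripper_width: 90.9
gripper_force: 0.0
```

Run:
```python
from h import *
# sweep start pose beside L4
u=-np.array([148,84])/170.2;t=np.array([-u[1],u[0]]);E=np.array([585.3,267.2])
for u0 in (57,100): print(u0,E+u*u0-48*t)
go(*(E+u*100-48*t),110,119.6)
im=cams.grab_frame('top');cv2.imwrite('pics/top2.png',cv2.resize(im[100:300,100:400],None,fx=2.5,fy=2.5,interpolation=cv2.INTER_CUBIC))
```

```text
57 [512.04500588 280.80752056]
100 [474.65370153 259.58542891]
at [ 436.6 -249.6  170.8] [179.9   0.   90. ] w 90.9 F [ 0.6 -0.6  0.4] -> shift [0.5092 0.0375 0.0606] turn -0.5175 rows>= 10.3 t 19.0
```

View pics/top2.png

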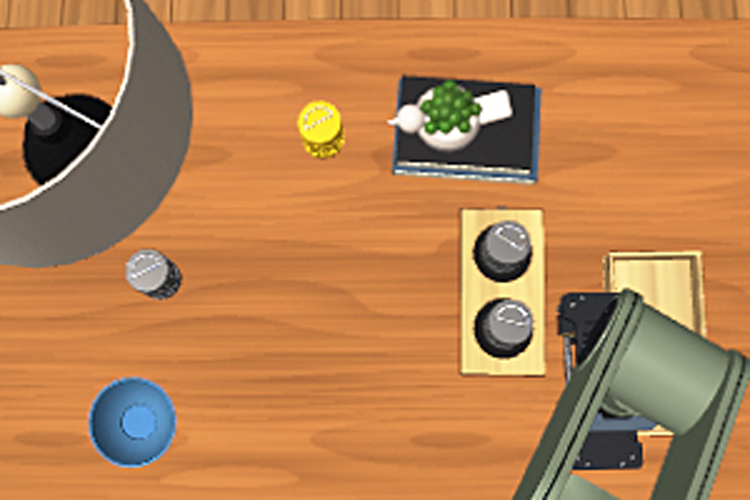

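The top view shows both lanterns standing on the pads, with crowns at crop (513,240) and (515,315), and L3 hidden under the arm. L4 is at crop (148,270), by the shade rim. I'll sweep L4 out sideways with one open finger: bar under the rim, wrist outside it.

```bash
cat >> h.py <<'E'
U=-np.array([148,84])/170.2;T=np.array([-U[1],U[0]]);E0=np.array([585.3,267.2])
def ut(u,t): return E0+u*U+t*T
E
python3 - <<'E'
from h import *
for n,p,c in (("L2",(513,240),(617,-184)),("L1",(515,315),(517,-183))):
    X=plane('top',np.array(p)/2.5+[99.7,99.7],90);print(n,X.round(1))
print(ut(110,-50),ut(52,-50));go(*ut(110,-50),150,90)
E
```

```text
L2 [ 619.1 -189.2   90. ]
L1 [ 525.6 -189.1   90. ]
[464.97097532 256.38918919] [515.40575793 285.01433608]
at [ 435.3 -243.8  170.4] [-179.9   -0.3   90.1] w 90.9 F [-2.2  5.3 -0.5] -> shift [0.5    0.0304 0.0231] turn 0.0014 rows>= 10.0 t 19.05
```

Emit:
{"name": "apply_moves", "arguments": {
  "deltas": [
    [0.045,0.002,0,0,1],
    [0.093,0.004,0,0,1],
    [0.141,0.006,0,0,1],
    [0.19,0.008,0,0,1],
    [0.239,0.01,0,0,1]
  ]
}}

```text
time_s: 19.55
ee_pos: [446.7, -10.4, 170.4]
ee_rot: [179.9, 0.0, 90.0]
force: [1.3, -0.6, -0.9]
gripper_width: 91.1
gripper_force: 0.0
```

Emit:
{"name": "apply_moves", "arguments": {
  "deltas": [
    [0.045,0.003,0,0,1],
    [0.093,0.006,0,0,1],
    [0.141,0.009,0,0,1],
    [0.19,0.012,0,0,1],
    [0.23,0.015,0,0,1]
  ]
}}

```text
time_s: 20.05
ee_pos: [461.7, 220.6, 170.3]
ee_rot: [179.9, -0.0, 90.1]
force: [0.7, -0.3, 0.6]
gripper_width: 90.8
gripper_force: 0.0
```

Emit:
{"name": "apply_moves", "arguments": {
  "deltas": [
    [0,0,0,-0.13,1],
    [0,0,0,-0.26,1],
    [0,0,0,-0.39,1],
    [0,0,0,-0.517,1],
    [0,0,0,-0.517,1]
  ]
}}

```text
time_s: 20.55
ee_pos: [461.9, 218.0, 170.1]
ee_rot: [180.0, 0.0, 119.6]
force: [-0.1, -0.1, -0.4]
gripper_width: 91.2
gripper_force: 0.0
```

```bash
python3 -c "
from h import *
go(*ut(110,-50),60,119.6)"
```

```text
at [461.9 218.  170.1] [180.    0.  119.6] w 91.2 F [-0.1 -0.1 -0.4] -> shift [0.0318 0.0216 0.1101] turn 0.0003 rows>= 2.3 t 20.55
```

Emit:
{"name": "apply_moves", "arguments": {
  "deltas": [
    [0.02,0.012,0.03,0,1],
    [0.032,0.0216,0.06,0,1],
    [0.032,0.0216,0.09,0,1],
    [0.032,0.0216,0.11,0,1],
    [0.032,0.0216,0.11,0,1]
  ]
}}

```text
time_s: 21.05
ee_pos: [462.8, 255.5, 57.4]
ee_rot: [-179.6, -0.0, 119.5]
force: [-0.4, 0.2, 0.3]
gripper_width: 91.2
gripper_force: 0.0
```

Emit:
{"name": "apply_moves", "arguments": {
  "deltas": [
    [0,0.015,0,0,1],
    [0,0.03,0,0,1],
    [0,0.045,0,0,1],
    [0,0.055,0,0,1],
    [0,0.058,0,0,1]
  ]
}}

```text
time_s: 21.55
ee_pos: [516.5, 285.8, 61.0]
ee_rot: [179.9, -0.0, 119.6]
force: [-0.2, -1.3, 0.2]
gripper_width: 91.4
gripper_force: 0.0
```

Run:
```python
from h import *
go(*ut(52,-50),14,119.6)
a=cams.grab_frame('scene')[50:220,190:390];b=cams.grab_frame('top')[140:310,90:240]
cv2.imwrite('pics/v3.png',np.hstack([cv2.resize(a,None,fx=2.2,fy=2.2),cv2.resize(b,None,fx=2.2,fy=2.2)]))
```

```text
at [516.5 285.8  61. ] [179.9  -0.  119.6] w 91.4 F [-0.2 -1.3  0.2] -> shift [-0.0002 -0.0015  0.047 ] turn -0.0008 rows>= 0.9 t 21.55
```

View pics/v3.png

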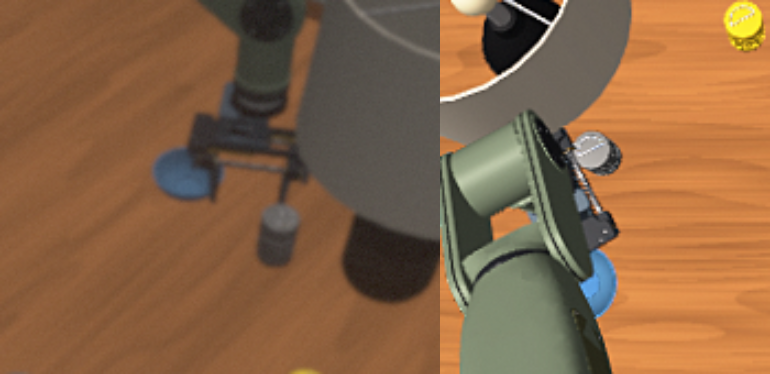

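The views show the front finger just beside L4 at crop (278,235), the lamp unmoved and little force. I'll descend and sweep along the tangent, slightly outward.

Emit:
{"name": "apply_moves", "arguments": {
  "deltas": [
    [0,0,0.012,0,1],
    [0,0,0.024,0,1],
    [0,0,0.036,0,1],
    [0,0,0.045,0,1],
    [0,0,0.047,0,1]
  ]
}}

```text
time_s: 22.15
ee_pos: [513.9, 284.6, 11.1]
ee_rot: [-179.8, -0.0, 119.6]
force: [-0.5, 0.2, -0.4]
gripper_width: 91.0
gripper_force: 0.0
```

Emit:
{"name": "apply_moves", "arguments": {
  "deltas": [
    [-0.004,0,0,0,1],
    [-0.01,-0.001,0,0,1],
    [-0.018,-0.003,0,0,1],
    [-0.026,-0.005,0,0,1],
    [-0.034,-0.007,0,0,1]
  ]
}}

```text
time_s: 22.65
ee_pos: [526.1, 251.3, 13.3]
ee_rot: [180.0, 0.0, 119.6]
force: [-0.1, 1.1, -0.5]
gripper_width: 91.2
gripper_force: 0.5
```

Emit:
{"name": "apply_moves", "arguments": {
  "deltas": [
    [-0.012,-0.003,0,0,1],
    [-0.024,-0.006,0,0,1],
    [-0.036,-0.009,0,0,1],
    [-0.048,-0.012,0,0,1],
    [-0.06,-0.015,0,0,1]
  ]
}}

```text
time_s: 23.15
ee_pos: [542.5, 191.4, 13.0]
ee_rot: [-180.0, -0.0, 119.6]
force: [-1.0, 1.0, 1.8]
gripper_width: 91.2
gripper_force: 1.1
```

Run:
```python
from h import *
go(*ut(74,44),14,119.6)
a=cams.grab_frame('scene')[50:220,190:390];b=cams.grab_frame('top')[140:310,90:240]
cv2.imwrite('pics/v4.png',np.hstack([cv2.resize(a,None,fx=2.2,fy=2.2),cv2.resize(b,None,fx=2.2,fy=2.2)]))
```

```text
at [542.5 191.4  13. ] [-180.    -0.   119.6] w 91.2 F [-1.   1.   1.8] -> shift [ 0.0008  0.0006 -0.001 ] turn 0.0001 rows>= 0.0 t 23.15
```

View pics/v4.png

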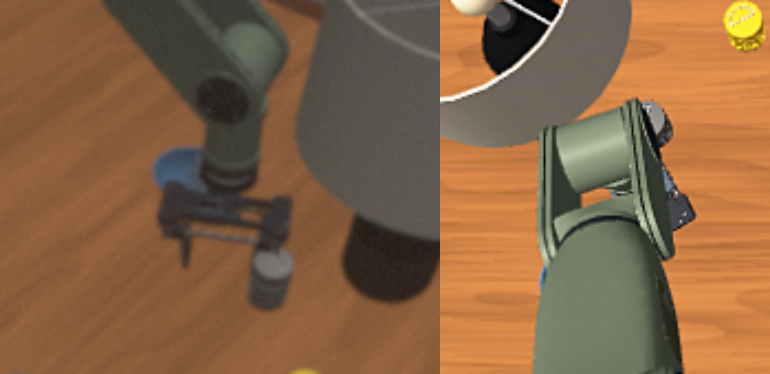

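The sweep is working: L4 is upright at crop (272,280), clear of the shade, and the lamp is unmoved. I'll push a bit further, then rise clear and measure.

Emit:
{"name": "apply_moves", "arguments": {
  "deltas": [
    [-0.008,-0.002,0,0,1],
    [-0.018,-0.005,0,0,1],
    [-0.028,-0.008,0,0,1],
    [-0.038,-0.011,0,0,1],
    [-0.046,-0.013,0,0,1]
  ]
}}

```text
time_s: 23.75
ee_pos: [554.2, 145.0, 12.8]
ee_rot: [180.0, 0.0, 119.6]
force: [-0.4, -1.2, -0.1]
gripper_width: 91.0
gripper_force: 0.2
```

Emit:
{"name": "apply_moves", "arguments": {
  "deltas": [
    [0,0,0,0,1],
    [0.005,-0.005,0,0,1],
    [0.01,-0.03,-0.02,0,1],
    [0.01,-0.06,-0.06,0,1],
    [0.01,-0.1,-0.1,0,1]
  ]
}}

```text
time_s: 24.25
ee_pos: [465.2, 108.2, 109.1]
ee_rot: [180.0, -0.0, 119.7]
force: [0.3, -1.4, 0.3]
gripper_width: 91.4
gripper_force: 0.0
```

Run:
```python
from h import *
im=cams.grab_frame('scene');cv2.imwrite('pics/s5.png',im)
# diff vs first picture's wood: grey low-saturation blob near expected
hsv=cv2.cvtColor(im,cv2.COLOR_BGR2HSV)
pe=proj('scene',[*ut(15,135),80]);print('expect',pe)
x0,y0=(pe-[35,30]).astype(int)
m=(hsv[y0:y0+75,x0:x0+70,1]<75).astype(np.uint8)
n,l,st,c=cv2.connectedComponentsWithStats(m)
for i in range(1,n):
    if st[i][4]>100: 
        x,y,w,h,a=st[i]; print((x+x0,y+y0,w,h,a))
        cr=(x+x0+w/2-.5,y+y0+w*0.36)
        print('crown px',cr,plane('scene',cr,80).round(1))
go(*ut(15,135),150,119.6)
```

```text
expect [306.86930445 180.84618578]
(np.int64(301), np.int64(168), np.int32(20), np.int32(28), np.int32(420))
crown px (np.float64(310.5), np.float64(175.2)) [634.2 167.   80. ]
at [461.8 106.2 113.9] [1.799e+02 1.000e-01 1.197e+02] w 91.2 F [-5.1 -1.6  2.8] -> shift [-0.0563  0.1718 -0.0357] turn 0.0014 rows>= 3.7 t 24.3
```

Emit:
{"name": "apply_moves", "arguments": {
  "deltas": [
    [0,0,0,0.14,1],
    [0,0,0,0.28,1],
    [0,0,0,0.42,1],
    [0,0,0,0.56,1],
    [0,0,0,0.7,1]
  ]
}}

```text
time_s: 24.8
ee_pos: [465.7, 108.3, 108.2]
ee_rot: [180.0, -0.0, 79.2]
force: [0.0, -0.3, 0.6]
gripper_width: 91.1
gripper_force: 0.0
```

Emit:
{"name": "apply_moves", "arguments": {
  "deltas": [
    [0,0,0,0.14,1],
    [0,0,0,0.25,1],
    [0,0,0,0.25,1]
  ]
}}

```text
time_s: 25.1
ee_pos: [465.8, 108.3, 108.2]
ee_rot: [180.0, -0.0, 65.2]
force: [-0.3, 0.6, 0.2]
gripper_width: 91.2
gripper_force: 0.0
```

Run:
```python
from h import *
im=cams.grab_frame('top');hsv=cv2.cvtColor(im,cv2.COLOR_BGR2HSV)
pe=proj('top',[634,167,80]);print('expect',pe)
x0,y0=(pe-[16,16]).astype(int)
w=hsv[y0:y0+33,x0:x0+33];m=((w[...,1]<60)&(w[...,2]>110)).astype(np.uint8)
n,l,st,c=cv2.connectedComponentsWithStats(m)
for i in range(1,n):
    if st[i][4]>60: print(st[i],(c[i]+[x0,y0]).round(1),plane('top',c[i]+[x0,y0],80).round(1))
go(628.3,156.4,113,65)
```

```text
expect [191.09947694 192.41222824]
[  7   8  17  19 220] [190.2 192.3] [634.4 169.8  80. ]
at [465.8 108.2 108.2] [180.   -0.   65.4] w 91.2 F [0.1 1.2 0.3] -> shift [ 0.1116  0.1276 -0.0048] turn 0.0062 rows>= 3.4 t 25.15
```

Emit:
{"name": "apply_moves", "arguments": {
  "deltas": [
    [0.028,0.032,0,0,1],
    [0.056,0.064,0,0,1],
    [0.084,0.095,0,0,1],
    [0.105,0.119,0,0,1],
    [0.113,0.127,0,0,1]
  ]
}}

```text
time_s: 25.65
ee_pos: [631.3, 158.0, 107.9]
ee_rot: [179.9, -0.1, 65.3]
force: [-0.7, 0.4, -0.3]
gripper_width: 91.6
gripper_force: 0.0
```

Emit:
{"name": "apply_moves", "arguments": {
  "deltas": [
    [0,0,0.015,0,1],
    [0,0,0.04,0,1],
    [0,0,0.065,0,1],
    [0,0,0.082,0,1],
    [0,0,0.087,0,1]
  ]
}}

```text
time_s: 26.15
ee_pos: [626.4, 156.2, 19.7]
ee_rot: [-179.8, 0.1, 65.2]
force: [0.6, -0.9, 0.6]
gripper_width: 91.3
gripper_force: 0.0
```

Run:
```python
from h import *
go(628.6,158,21,65)
```

```text
at [626.4 156.2  19.7] [-1.798e+02  1.000e-01  6.520e+01] w 91.3 F [ 0.6 -0.9  0.6] -> shift [ 0.0026  0.0012 -0.0013] turn 0.004 rows>= 0.1 t 26.15
```

Emit:
{"name": "apply_moves", "arguments": {
  "deltas": [
    [0,0,0,0,-1],
    [0,0,0,0,-1],
    [0,0,0,0,-1],
    [0,0,0,0,-1],
    [0,0,0,0,-1]
  ],
  "grip_force": 25
}}

```text
time_s: 26.65
ee_pos: [628.9, 157.2, 22.0]
ee_rot: [180.0, -0.0, 65.2]
force: [-0.9, 0.3, 1.3]
gripper_width: 55.4
gripper_force: 25.0
```

Emit:
{"name": "apply_moves", "arguments": {
  "deltas": [
    [0,0,0,0,-1],
    [0,0,-0.006,0,-1],
    [-0.01,0,-0.012,0,-1],
    [-0.03,0,-0.02,0,-1],
    [-0.06,0,-0.03,0,-1]
  ]
}}

```text
time_s: 27.15
ee_pos: [603.3, 102.0, 51.8]
ee_rot: [180.0, -0.0, 65.3]
force: [-0.7, -0.2, -2.6]
gripper_width: 55.4
gripper_force: 25.0
```

Run:
```python
from h import *
go(550,-381,150,90)
im=cams.grab_frame('scene');cv2.imwrite('pics/s6.png',im);hsv=cv2.cvtColor(im,cv2.COLOR_BGR2HSV)
```

```text
at [603.3 102.   51.8] [180.   -0.   65.3] w 55.4 F [-0.7 -0.2 -2.6] -> shift [-0.461   0.1535 -0.0982] turn -0.4312 rows>= 9.9 t 27.15
```

Emit:
{"name": "apply_moves", "arguments": {
  "deltas": [
    [-0.01,0,-0.03,-0.1,-1],
    [-0.02,0,-0.065,-0.2,-1],
    [-0.03,0,-0.1,-0.32,-1],
    [-0.03,0,-0.1,-0.431,-1],
    [-0.03,0,-0.1,-0.431,-1]
  ]
}}

```text
time_s: 27.7
ee_pos: [590.9, 74.1, 153.3]
ee_rot: [179.8, -0.0, 89.8]
force: [-0.5, 0.1, -2.4]
gripper_width: 55.4
gripper_force: 25.0
```

Run:
```python
from h import *
go(550,-391,150,90)
```

```text
at [590.9  74.1 153.3] [179.8  -0.   89.8] w 55.4 F [-0.5  0.1 -2.4] -> shift [-0.4653 -0.0394  0.0031] turn -0.0033 rows>= 9.3 t 27.7
```

Emit:
{"name": "apply_moves", "arguments": {
  "deltas": [
    [-0.04,-0.0035,0,0,-1],
    [-0.087,-0.0075,0,0,-1],
    [-0.134,-0.0115,0,0,-1],
    [-0.181,-0.0155,0,0,-1],
    [-0.225,-0.019,0,0,-1]
  ]
}}

```text
time_s: 28.2
ee_pos: [569.9, -151.7, 150.4]
ee_rot: [-179.9, -0.0, 89.7]
force: [1.6, 0.5, -2.0]
gripper_width: 55.6
gripper_force: 25.0
```

Emit:
{"name": "apply_moves", "arguments": {
  "deltas": [
    [-0.046,-0.004,0,0,-1],
    [-0.093,-0.008,0,0,-1],
    [-0.14,-0.012,0,0,-1],
    [-0.187,-0.016,0,0,-1],
    [-0.225,-0.019,0,0,-1]
  ]
}}

```text
time_s: 28.7
ee_pos: [550.3, -377.1, 150.1]
ee_rot: [-179.9, -0.0, 89.7]
force: [0.2, 0.5, -1.4]
gripper_width: 55.9
gripper_force: 25.0
```

Emit:
{"name": "apply_moves", "arguments": {
  "deltas": [
    [-0.012,-0.001,0,0,-1],
    [-0.015,-0.001,0,0,-1],
    [-0.015,-0.001,0,0,-1]
  ]
}}

```text
time_s: 29.0
ee_pos: [550.6, -388.7, 150.5]
ee_rot: [-179.9, -0.1, 89.8]
force: [-0.3, 0.5, -1.9]
gripper_width: 55.2
gripper_force: 25.0
```

Run:
```python
from h import *
go(550,-391,27,90)
# held lantern axis from scene? crown visibility
im=cams.grab_frame('scene');cv2.imwrite('pics/s7.png',im);hsv=cv2.cvtColor(im,cv2.COLOR_BGR2HSV)
cv2.imwrite('pics/s7c.png',cv2.resize(im[150:384,60:320],None,fx=2.3,fy=2.3))
```

```text
at [ 550.6 -388.7  150.5] [-1.799e+02 -1.000e-01  8.980e+01] w 55.2 F [-0.3  0.5 -1.9] -> shift [-0.0025 -0.0004  0.1235] turn -0.0031 rows>= 2.5 t 29.0
```

Emit:
{"name": "apply_moves", "arguments": {
  "deltas": [
    [0,0,0.03,0,-1],
    [0,0,0.065,0,-1],
    [0,0,0.095,0,-1],
    [0,0,0.11,0,-1],
    [0,0,0.115,0,-1]
  ]
}}

```text
time_s: 29.55
ee_pos: [550.6, -387.6, 34.7]
ee_rot: [-179.9, -0.1, 90.0]
force: [0.7, 0.7, -1.2]
gripper_width: 55.7
gripper_force: 25.0
```

Emit:
{"name": "apply_moves", "arguments": {
  "deltas": [
    [0,0,0.002,0,-1],
    [0,0,0.004,0,-1],
    [0,0,0.006,0,-1],
    [0,0,0.007,0,-1],
    [0,0,0.007,0,-1]
  ]
}}

```text
time_s: 30.05
ee_pos: [551.2, -389.7, 29.7]
ee_rot: [180.0, 0.0, 89.9]
force: [-0.2, -0.3, -2.2]
gripper_width: 55.5
gripper_force: 25.0
```

Run:
```python
from h import *
go(550,-391,27,90)
```

```text
at [ 551.2 -389.7   29.7] [180.    0.   89.9] w 55.5 F [-0.2 -0.3 -2.2] -> shift [-0.0013 -0.0012  0.0027] turn -0.0021 rows>= 0.1 t 30.05
```

Emit:
{"name": "apply_moves", "arguments": {
  "deltas": [
    [0,0,0.001,0,-1],
    [0,0,0.002,0,-1],
    [0,0,0.002,0,0.35],
    [0,0,0.002,0,0.4],
    [0,0,0.002,0,0.4]
  ]
}}

```text
time_s: 30.55
ee_pos: [551.2, -389.6, 27.4]
ee_rot: [180.0, 0.0, 89.9]
force: [-0.3, -0.3, 0.5]
gripper_width: 63.5
gripper_force: 0.0
```

Emit:
{"name": "apply_moves", "arguments": {
  "deltas": [
    [0,0,0,0,0.4],
    [0,0,-0.02,0,0.4],
    [0,0,-0.06,0,0.4],
    [0,0,-0.1,0,0.6],
    [0,0,-0.14,0,1]
  ]
}}

```text
time_s: 31.05
ee_pos: [550.9, -389.4, 168.6]
ee_rot: [-180.0, -0.0, 89.9]
force: [-0.1, -0.4, -0.6]
gripper_width: 76.8
gripper_force: 0.0
```

Emit:
{"name": "apply_moves", "arguments": {
  "deltas": [
    [0.04,-0.02,-0.02,0,1],
    [0.08,-0.05,-0.05,0,1],
    [0.12,-0.08,-0.05,0,1],
    [0.16,-0.11,-0.05,0,1],
    [0.2,-0.13,-0.05,0,1]
  ]
}}

```text
time_s: 31.55
ee_pos: [420.6, -189.7, 217.6]
ee_rot: [180.0, 0.0, 89.8]
force: [0.2, -0.9, 0.5]
gripper_width: 91.3
gripper_force: 0.0
```

Emit:
{"name": "apply_moves", "arguments": {
  "deltas": [
    [0.045,0,0,0,1],
    [0.09,0,0,0,1],
    [0.135,0,0,0,1],
    [0.18,0,0,0,1],
    [0.22,0,0,0,1]
  ]
}}

```text
time_s: 32.05
ee_pos: [422.3, 31.0, 217.6]
ee_rot: [179.9, -0.0, 89.9]
force: [1.5, -0.1, 0.4]
gripper_width: 91.8
gripper_force: 0.0
```

Run:
```python
from h import *
s=env.state();print(s['ee_pos'],s['time_s'])
a=cams.grab_frame('scene');b=cams.grab_frame('top')
cv2.imwrite('pics/fs.png',a);cv2.imwrite('pics/ft.png',b)
A=cv2.resize(a[200:340,80:260],None,fx=2.2,fy=2.2);B=cv2.resize(b[170:290,270:400],None,fx=2.56,fy=2.56)
B=cv2.resize(B,(int(B.shape[1]),A.shape[0]));cv2.imwrite('pics/final.png',np.hstack([A,B]))
hsv=cv2.cvtColor(b,cv2.COLOR_BGR2HSV)
for nm,X in (("far",[617,-184,90]),("near",[517,-183,90]),("s1",[435,-381,86]),("s2",[550,-381,86])):
    pe=proj('top',X);x0,y0=(pe-[14,14]).astype(int);w=hsv[y0:y0+29,x0:x0+29];m=((w[...,1]<60)&(w[...,2]>125)).astype(np.uint8)
    n,l,st,c=cv2.connectedComponentsWithStats(m);i=1+np.argmax(st[1:,4]);p=st[i][:2]+(st[i][2:4]-1)/2+[x0,y0]
    print(nm,st[i],plane('top',p,X[2]).round(1),plane('top',c[i]+[x0,y0],X[2]).round(1))
print(B.shape,A.shape)
```

```text
[422.33691352  30.95544913 217.59943946] 32.05
far [  6   6  17  17 210] [ 618.2 -183.2   90. ] [ 616.3 -182.2   90. ]
near [  7   6  17  17 217] [ 518.5 -183.7   90. ] [ 517.3 -183.    90. ]
s1 [  6   5  17  18 206] [ 438.6 -379.8   86. ] [ 437.  -379.4   86. ]
s2 [  5   6  17  17 214] [ 551.5 -375.7   86. ] [ 551.9 -376.1   86. ]
(308, 333, 3) (308, 396, 3)
```

View pics/final.png

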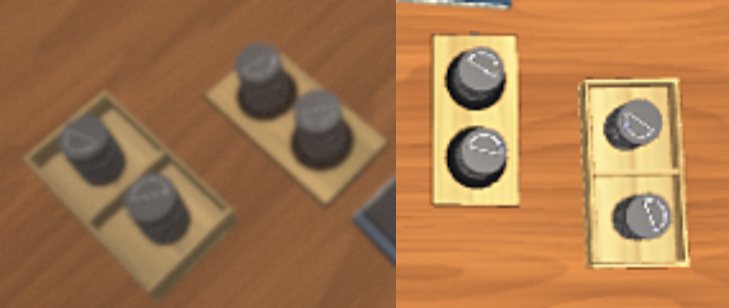

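The final view shows both used lanterns centred on the pads, at crop (475,75) and (475,155), within about 2 mm. The other two stand in separate compartments, at (635,125) and (645,215). All four are shut and upright, and nothing is touching the robot.

```bash
python3 -c "
from workcell import env
print(env.job_done())"
```

```text
the job is handed in; nothing more can be done
None
```

The job is handed in at about 32 s: the two used lanterns are shut and centred on the charging pads, and the two unused ones stand shut in separate box compartments. The pictures show no disturbance to the lamp, books, planter or bowl. The hand-in returned no verdict.

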